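# Feel for a broken fuse stub, then seat the new fuse

## Task

Two of the three wells of the fuse base still hide a broken fuse stub under the dust seal. Take the feeler rod from its stand, gently touch the bottom of each well with it, left to right as the robot sees them, to find the one clear well, and put the rod back standing in its stand; then stand the new long fuse upright in the clear well, lowered gently until fully home, and let go. Never press hard on the fuse base or let the fuse drop into a well, and leave everything else on the bench where it is.

Things in the scene. Friction and masses are not known exactly. Their poses are not given: they have to be found in the camera images.
- base: Grey fuse base fixed to the bench, 64 x 172 x 66 mm high. Origin at the centre of its underside; z up, y along its row of three round wells at y = +50 (a), 0 (b), -50 mm (c); a is on the robot's left. Wells: 25.6 mm in diameter, mouth chamfered 2 mm, 50 mm deep from the top face to a sprung brass contact. More than 20 N on the base, from anything and also through a stub, is too hard.
- well_a (a point): Centre of the top of well a's bottom contact (unpressed), at y = +50 mm of the base, 50 mm below its top face, 16 mm above the bench. The contact gives about 1 mm per 3 N and bottoms out after 4 mm. A black slit rubber seal 4 mm below each mouth hides the inside and yields without any felt force.
- well_b (a point): The same for well b, in the middle of the base. Which two wells hide a stub differs every time: one stub is 15 mm high, the other 24 mm; each lies on the contact, nearly fills the bore (23 mm in diameter) and stops the rod or the fuse that much higher than in the clear well.
- well_c (a point): The same for well c, at y = -50 mm of the base.
- rod: Feeler rod standing upright in its stand: white plastic shaft 12 mm in diameter, with a round wooden handle 18 mm in diameter from 95 to 135 mm above the tip; 50 g. Origin at the tip (lower end), z up along the rod.
- stand: Fixed light wooden block 70 x 70 x 45 mm high, origin at the centre of its underside, with one round hole in the middle of its top, 15 mm in diameter, 3 mm chamfer, 38 mm deep: its floor is 7 mm above the bench.
- fuse: New cartridge fuse, standing loose and upright on the bench: a white ceramic cylinder with brass bands, 24 mm in diameter, 92 mm high, foot chamfered 2 mm, about 0.12 kg. Origin at the centre of its foot, z up. It is the tall slim one; fully home its top stands 42 mm above the base's top face.
- spent: Bystander: a short thick spent fuse standing on the bench, 36 mm in diameter, 50 mm high. Origin under its centre.
- hub: Bystander: steel coupling ring lying flat, 60 mm in diameter, 35 mm high. Origin under its centre.
- meter: Bystander: hand-held meter lying flat, 150 x 80 x 43 mm. Origin under its centre.
- driver: Bystander: screwdriver lying on the bench between robot and fuse base. Origin under its middle.
- pendant: Bystander: small terminal box, 60 x 110 x 50 mm. Origin under its centre.
- cup: Bystander: mug, 80 mm wide, 90 mm high. Origin under its centre.
- scrap: Bystander: empty open grey bin, 120 x 160 x 50 mm high. Origin under its centre.
Things that resemble listed ones, but are neither listed nor needed, are in the scene too. What is shaped like the rod but purple is not meant. What is shaped like the fuse but red is not meant.

How it is judged:
On the way, in this order (a step that is already met when the one before it is completed fails the run):
1. the rod, down in well a (left), has felt what lies at its bottom (horizontal distance between rod and well_a below 0.01 m and z of rod in the frame of base below 0.044 m and contact force between base and anything else above 1.2 N), for 0.05 s.
2. the rod, down in well b (middle), has felt what lies at its bottom (horizontal distance between rod and well_b below 0.01 m and z of rod in the frame of base below 0.044 m and contact force between base and anything else above 1.2 N), for 0.05 s.
3. the rod, down in well c (right), has felt what lies at its bottom (horizontal distance between rod and well_c below 0.01 m and z of rod in the frame of base below 0.044 m and contact force between base and anything else above 1.2 N), for 0.05 s.
4. the rod stands in its stand again (horizontal distance between rod and stand below 0.006 m and z of rod in the frame of stand below 0.012 m and angle between rod's own z axis and vertical below 0.15 rad and linear speed of rod below 0.02 m/s), for 0.2 s.
5. the new fuse stands fully home in the clear well ((horizontal distance between fuse and well_a below 0.004 m or horizontal distance between fuse and well_b below 0.004 m or horizontal distance between fuse and well_c below 0.004 m) and z of fuse in the frame of base below 0.0195 m and angle between fuse's own z axis and vertical below 0.08 rad), for 0.2 s.
At the end, for the whole second after the job is handed in: The new fuse stands upright (within 0.08 rad) in the clear well, foot within 4 mm of the well's axis and within 3.5 mm of its bottom contact, at rest; the feeler rod stands in its stand's hole with its tip within 5 mm of the hole's floor, at rest (all of step 4 and all of step 5 and linear speed of fuse below 0.02 m/s); the robot touches nothing.
It fails at once if the fuse base (or a stub in it) is pressed with more than 20 N (contact force between base and anything else above 20 N).
It fails at once if the fuse is dropped into a well: it moves faster than 0.35 m/s with its foot inside ((horizontal distance between fuse and well_a below 0.012 m or horizontal distance between fuse and well_b below 0.012 m or horizontal distance between fuse and well_c below 0.012 m) and z of fuse in the frame of base below 0.06 m and linear speed of fuse above 0.35 m/s).
It fails at once if a bystander is moved by more than 30 mm (distance of any of spent, hub, meter, driver, pendant, cup, scrap from where it was at the start of the episode above 0.03 m).
It also fails if it takes over 72 s, if anything falls off the work surface, if the arm or the gripper's body presses on something with over 40 N, if the wrist force passes 120 N, or if a joint passes its speed limit or range.

## Robot

A 6-joint arm with a two-finger parallel gripper is mounted at the origin on the work surface. World frame = base frame: x ahead of the robot, y to its left, z up, the work surface at z = 0. Lengths are in m, angles in rad, forces in N, time in s.
With the tool pointing down it reaches from about 0.35 to 0.975 m from the base axis. Payload 7.1 kg.
Tool frame: the origin (TCP) lies between the finger pads; the fingertips stand 19 mm ahead of it and the grasp point (between the pads) is the TCP (env.tip_extent is the distance from the TCP to the fingertips, in m); z points along the fingers, y is the direction in which the jaws open and shut (so a half turn about z gives the same grasp; the last joint's range is limited). The gripper opens to 88 mm and grips with 3 to 60 N. Pads are 20 mm wide; open, the fingers measure 115 mm over their backs; the gripper's body (75 mm by 178 mm) begins 61 mm behind the grasp point.
Start: joints at [1.134, 0.423, 1.63, -0, 1.089, -0.019], TCP at [0.254, 0.571, 0.242] pointing down, gripper open.
Joint ranges: [-3, 3], [-0.9, 2.11], [0.09, 2.58], [-1.31, 4.45], [0.11, 2.69], [-2.54, 2.54]. Speed limits (rad/s): [2.39, 2.39, 3.01, 3.14, 3.14, 3.14].

## Interface

Orientations are given as a rotation vector (axis times angle).
In Python, from cell import monitor, camera, workorder, env gives the robot as it stands. The module is installed in compiled form; this text tells all that it offers.
- The arm moves only by the tool jog_arm, never from a script. Its argument "plan" is a list of rows, each a list of 3 entries, a list of its own where there are three numbers: the opening, from -1 (shut) to 1 (fully open), then the shift along the world's x, y, z in mm, then the turn, a rotation vector about the world's x, y, z in rad. In form: [[hand, [tx, ty, tz], [rx, ry, rz]], ...]. A call has 1 to 5 rows; each row is the pose to reach, as a shift and turn from the pose measured when the call began; what a row does not reach only later rows make up. A row lasts 1/8 s, in which the tool goes at most 62.5 mm and 10.7 degrees, less where a joint would pass 70% of its speed; a pose out of reach is approached as far as the arm can. A call with a gripper value outside its range is refused whole. The fingers move at their own pace and stop on an object; "squeeze" is the grip in N (left out, the last holds). Time passes only in rows, so rows that repeat a pose let the fingers close. It gives the time, the measured TCP pose, the force and the opening at its end, in the units of the state.
- monitor.get_obs(): the state, without advancing time (a new reading comes with each control period).
- camera(name): name is "scene" or "side" or "wrist"; returns a dict with "img" (480x640x3 uint8, blue, green, red), "K" (3x3 intrinsics, pixels), "k1" (the pictures are not rectified: a ray, as slopes to the right and down, at radius r is drawn at 1 + k1 r^2 times it, then the intrinsics apply), "R" (3x3) and "t" (3): a world point X has camera coordinates R X + t. Camera axes: x right, y down, z forward; pixel columns grow to the right and rows downward; lengths in m; the calibration is good to about 2 mm. A picture is of the moment at which its call begins. There is no depth.
- workorder.sign_off(): hands the job in, once; it reports no verdict.
The state is a dict: "clock": time; "joint_pos": joint angles; "qvel": joint speeds; "effort": joint torques, N m; "tool_pos": TCP position; "tcp_rot": TCP orientation; "force": force on the tool from outside, world axes, zero at the start; "torque": the same for the moment, N m; "gripper_width": opening from 0.0 (shut) to 1.0 (fully open).
Only numpy, scipy, OpenCV 4.12 (cv2) and the standard library are available. Lean on these libraries where they do the work, as an engineer would, in place of code of your own. Each camera call takes 0.05 s, during which the arm holds its last target. There are 200 camera calls.

## Working session

There is one attempt and no reset: what is moved stays moved. The work goes in short steps, Python scripts to look and compute and a tool call to move; the robot and the scene stay as the last step left them, time stands still between calls to the robot, and variables do not carry over. Pictures are saved under pics/ and viewed, about 8 in all and at most 12, crops included, and the job is handed in when it is done.

Besides the shell and the picture viewer there is one more tool, called after "Emit:" as name(argument=value, ...), one argument or row to a line, values as JSON. jog_arm: Moves the arm, as the interface text tells. Its arguments: {"type":"object","properties":{"plan":{"type":"array","items":{"type":"array"}},"squeeze":{"type":"number"}},"required":["plan"]}

```bash
mkdir -p pics
cat > h.py <<'E'
import numpy as np, cv2
from cell import monitor, camera, workorder, env
def ray(c,u,v):
    K=c["K"];xd=np.array([(u-K[0,2])/K[0,0],(v-K[1,2])/K[1,1]]);x=xd.copy()
    for _ in range(20): x=xd/(1+c["k1"]*(x@x))
    R=np.array(c["R"]);return -R.T@np.array(c["t"]), R.T@np.array([x[0],x[1],1.])
def onz(c,u,v,z):
    o,d=ray(c,u,v);return o+d*(z-o[2])/d[2]
def proj(c,X):
    p=np.array(c["R"])@np.array(X)+np.array(c["t"]);x=p[:2]/p[2];x=x*(1+c["k1"]*(x@x));K=c["K"]
    return np.array([K[0,0]*x[0]+K[0,2],K[1,1]*x[1]+K[1,2]])
def tri(c1,p1,c2,p2):
    o1,d1=ray(c1,*p1);o2,d2=ray(c2,*p2);A=np.stack([d1,-d2],1);s=np.linalg.lstsq(A,o2-o1,rcond=None)[0]
    a=o1+d1*s[0];b=o2+d2*s[1];return (a+b)/2,np.linalg.norm(a-b)
E
python3 - <<'E'
from h import *
for n in ("scene","side"):
    c=camera(n);cv2.imwrite(f"pics/{n}0.png",c["img"]);np.savez(f"{n}0.npz",**c)
    print(n,c["K"][0],c["k1"],-np.array(c["R"]).T@c["t"])
o=monitor.get_obs();print(o, env.tip_extent)
E
```

```text
scene [446.57354275   0.         316.01109872] -0.061750226446692986 [ 1.07894004 -0.59179858  0.54253207]
side [524.57897852   0.         324.99287487] 0.023403889088023475 [0.44829792 0.63731211 0.75812849]
{'clock': 0.1, 'joint_pos': array([ 1.13397452e+00,  4.23763522e-01,  1.63059817e+00, -1.93599834e-05,
        1.08858901e+00, -1.90177485e-02]), 'qvel': array([-0.00130195, -0.00095774, -0.00098184,  0.00045001, -0.00063303,
       -0.000583  ]), 'effort': array([ 8.18676417e-04, -5.45618749e+01, -2.74328148e+01,  6.45479118e-02,
        1.87764812e-02, -4.53416112e-05]), 'tool_pos': array([0.25338962, 0.57081856, 0.24098603]), 'tcp_rot': array([-6.51447970e-01, -3.07301035e+00,  2.08393138e-03]), 'force': array([ 0.15976517, -0.78386084, -0.28895742]), 'torque': array([ 0.04993251, -0.01614347,  0.01257351]), 'gripper_width': 1.0007716293564093} 0.019
```

View pics/scene0.png

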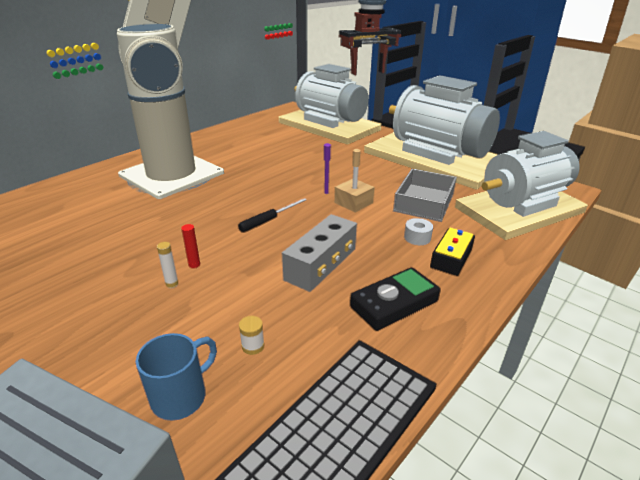

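View pics/side0.png

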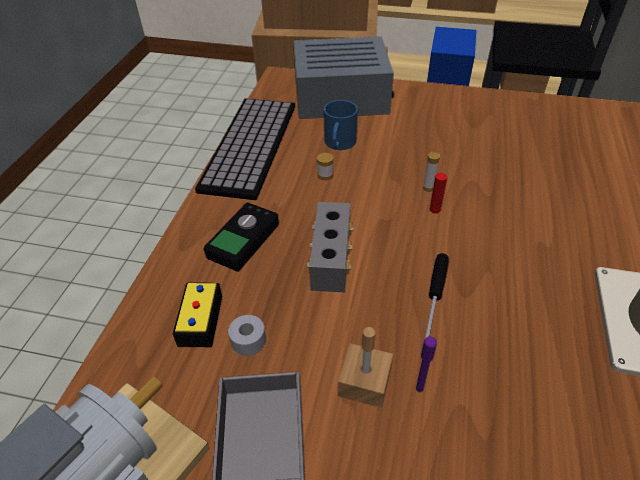

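The scene view shows the rod in its stand at (356,175) and the white fuse at (167,263). It also shows the base wells at (335,226), (321,237) and (307,249). Lookalikes are the purple rod (326,168), the red fuse (190,246) and the spent fuse (251,335). In the side view the rod is at (368,350), the fuse at (432,170), and the wells at (333,216), (331,234) and (329,254).

```bash
cat > m.py <<'E'
from h import *
s=dict(np.load("scene0.npz"));d=dict(np.load("side0.npz"))
def blobs(c,roi,f,amin=15):
    x0,y0,x1,y1=roi;im=c["img"][y0:y1,x0:x1].astype(int);hsv=cv2.cvtColor(im.astype(np.uint8),cv2.COLOR_BGR2HSV).astype(int)
    m=f(im,hsv).astype(np.uint8);n,l,st,ce=cv2.connectedComponentsWithStats(m)
    return [(st[i,4],(ce[i]+[x0,y0]).round(1),(st[i,:4]+[x0,y0,0,0])) for i in range(1,n) if st[i,4]>=amin]
dark=lambda im,h: h[...,2]<60
print("scene wells");W={}
for nm,c,roi in (("s",s,(280,212,360,262)),("d",d,(308,200,354,266))):
    for b in blobs(c,roi,dark): print(nm,b, onz(c,*b[1],.063).round(4))
grey=lambda im,h:(h[...,1]<60)&(h[...,2]>60)
for nm,c,roi in (("s",s,(275,205,362,292)),("d",d,(300,195,360,300))):
    b=max(blobs(c,roi,grey),key=lambda b:b[0]);print("grey",nm,b)
E
python3 m.py
python3 - <<'E'
import sys;sys.path.insert(0,'.')
from h import *
s=np.load("scene0.npz")["img"];d=np.load("side0.npz")["img"]
f=lambda im,x,y,w,h:cv2.resize(im[y:y+h,x:x+w],(400,300),interpolation=cv2.INTER_CUBIC)
cv2.imwrite("pics/m.png",np.vstack([np.hstack([f(s,280,140,100,75),f(s,275,210,100,75)]),np.hstack([f(d,320,315,120,90),f(d,385,145,100,75)])]))
E
```

```text
scene wells
s (np.int32(34), array([334.2, 226.4]), array([329, 225,  11,   4])) [0.59   0.0164 0.063 ]
s (np.int32(39), array([320.9, 237.5]), array([316, 236,  11,   4])) [ 0.5973 -0.0333  0.063 ]
s (np.int32(49), array([306.5, 249.4]), array([301, 247,  12,   6])) [ 0.6043 -0.0827  0.063 ]
d (np.int32(84), array([332.3, 215.4]), array([326, 212,  13,   8])) [ 0.6073 -0.0869  0.063 ]
d (np.int32(97), array([330.6, 233.8]), array([324, 230,  14,   9])) [ 0.5998 -0.0372  0.063 ]
d (np.int32(114), array([328.5, 253.4]), array([322, 249,  14,  10])) [0.5928 0.0123 0.063 ]
grey s (np.int32(3180), array([317.7, 251.9]), array([282, 215,  75,  76]))
grey d (np.int32(2002), array([330.3, 235.7]), array([307, 202,  43,  67]))
```

View pics/m.png

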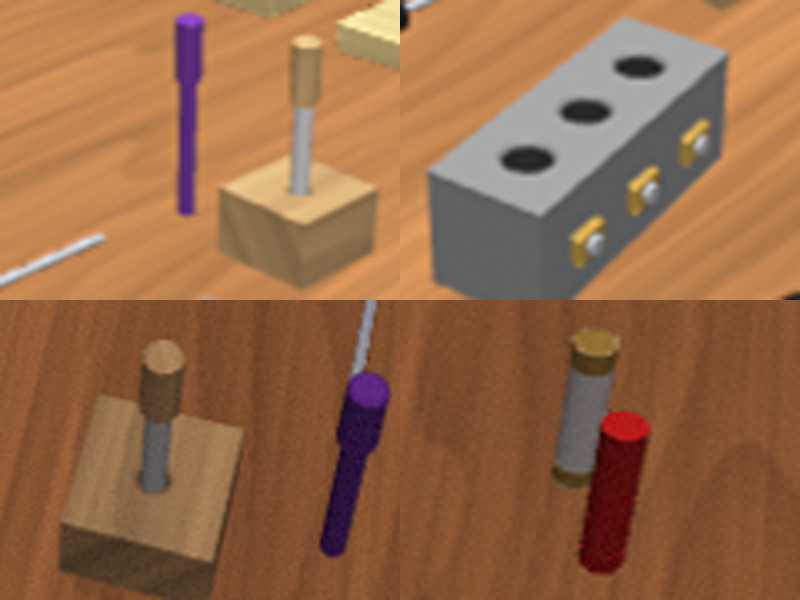

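The crops show a wooden handle on a white shaft in the stand, which is the right rod; the purple one stands alone. The white fuse with brass bands stands next to the red one. Next I triangulate.

```bash
cat > t.py <<'E'
from h import *
from m import blobs
s=dict(np.load("scene0.npz"));d=dict(np.load("side0.npz"))
def p(n,a,b): X,e=tri(s,a,d,b);print(n,X.round(4),round(e,4));return X
p("rodtop",(356.75,150.5),(369.2,331.5));p("rodhole",(355,187.2),(366.2,370.2))
for i,(a,b) in enumerate((((334.2,226.4),(328.5,253.4)),((320.9,237.5),(330.6,233.8)),((306.5,249.4),(332.3,215.4)))):p("well"+"abc"[i],a,b)
br=lambda im,h:(h[...,0]>15)&(h[...,0]<32)&(h[...,1]>110)&(im[...,1]>60)
wh=lambda im,h:(h[...,1]<60)&(h[...,2]>90)
for c,roi in ((s,(150,235,182,292)),(d,(415,145,445,195))):
    print("white",blobs(c,roi,wh));
red=lambda im,h:(h[...,1]>200)&((h[...,0]<4)|(h[...,0]>176))
print(blobs(s,(175,215,205,275),red),blobs(d,(420,165,455,220),red))
p("fusetop",(164.7,246),(434,155.7));p("foot",(171,282),(428.3,188))
E
python3 t.py | tail -n +11
python3 - <<'E'
import sys;sys.path.insert(0,'.')
from h import *
s=np.load("scene0.npz")["img"]
cv2.imwrite("pics/f.png",cv2.resize(s[215:295,145:225],(640,640),interpolation=cv2.INTER_CUBIC)[:600])
E
```

```text
rodhole [0.4885 0.2192 0.0431] 0.001
wella [0.5922 0.0139 0.065 ] 0.0004
wellb [ 0.5993 -0.0355  0.0649] 0.0003
wellc [ 0.6067 -0.0849  0.0651] 0.0005
white [(np.int32(362), array([168. , 267.7]), array([159, 252,  18,  32]))]
white [(np.int32(206), array([430.6, 175. ]), array([425, 164,  13,  24]))]
[(np.int32(463), array([190.6, 245.2]), array([182, 224,  18,  44]))] [(np.int32(425), array([437.8, 192.2]), array([430, 173,  17,  40]))]
fusetop [ 0.4328 -0.2772  0.0916] 0.0033
foot [ 0.4315 -0.2778  0.006 ] 0.0023
```

View pics/f.png

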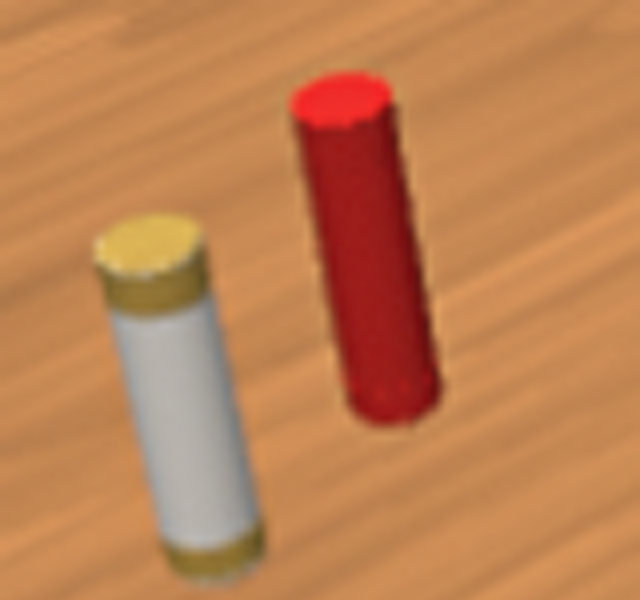

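Crop: the white fuse's top centre is at scene (163.8,245.5) and the red one's at (187.9,227.6).

Run:
```python
from t import p
print("---")
p("rodtop",(356.75,150.5),(369.2,331.5));p("rodhole",(355,187.2),(366.2,370.2))
p("fusetop",(163.75,245.5),(434,155.75));p("redtop",(187.9,227.6),(441.5,176.5))
from h import *
s=dict(np.load("scene0.npz"));d=dict(np.load("side0.npz"))
p("purp",(327.3,145.3),(430.5,341.5))
for q in ((335,187),(374.2,187.5),(355.5,196.3),(351,179)):print(onz(s,*q,.045).round(4))
for q in ((349.8,345.5),(393,353.5),(383,391.5),(339,382)):print(onz(d,*q,.045).round(4))
from scipy.spatial.transform import Rotation as R
o=monitor.get_obs();print(R.from_rotvec(o["tcp_rot"]).as_matrix().round(3),o["clock"])
```

```text
scene wells
s (np.int32(34), array([334.2, 226.4]), array([329, 225,  11,   4])) [0.59   0.0164 0.063 ]
s (np.int32(39), array([320.9, 237.5]), array([316, 236,  11,   4])) [ 0.5973 -0.0333  0.063 ]
s (np.int32(49), array([306.5, 249.4]), array([301, 247,  12,   6])) [ 0.6043 -0.0827  0.063 ]
d (np.int32(84), array([332.3, 215.4]), array([326, 212,  13,   8])) [ 0.6073 -0.0869  0.063 ]
d (np.int32(97), array([330.6, 233.8]), array([324, 230,  14,   9])) [ 0.5998 -0.0372  0.063 ]
d (np.int32(114), array([328.5, 253.4]), array([322, 249,  14,  10])) [0.5928 0.0123 0.063 ]
grey s (np.int32(3180), array([317.7, 251.9]), array([282, 215,  75,  76]))
grey d (np.int32(2002), array([330.3, 235.7]), array([307, 202,  43,  67]))
rodtop [0.4893 0.216  0.141 ] 0.0016
rodhole [0.4885 0.2192 0.0431] 0.001
wella [0.5922 0.0139 0.065 ] 0.0004
wellb [ 0.5993 -0.0355  0.0649] 0.0003
wellc [ 0.6067 -0.0849  0.0651] 0.0005
white [(np.int32(362), array([168. , 267.7]), array([159, 252,  18,  32]))]
white [(np.int32(206), array([430.6, 175. ]), array([425, 164,  13,  24]))]
[(np.int32(463), array([190.6, 245.2]), array([182, 224,  18,  44]))] [(np.int32(425), array([437.8, 192.2]), array([430, 173,  17,  40]))]
fusetop [ 0.4328 -0.2772  0.0916] 0.0033
foot [ 0.4315 -0.2778  0.006 ] 0.0023
---
rodtop [0.4893 0.216  0.141 ] 0.0016
rodhole [0.4885 0.2192 0.0431] 0.001
fusetop [ 0.4322 -0.2778  0.092 ] 0.0013
redtop [ 0.4123 -0.212   0.0918] 0.0019
purp [0.4041 0.209  0.1335] 0.0017
[0.4541 0.1835 0.045 ]
[0.5274 0.247  0.045 ]
[0.5217 0.1786 0.045 ]
[0.4553 0.2462 0.045 ]
[0.5206 0.1824 0.045 ]
[0.4521 0.1822 0.045 ]
[0.4579 0.2493 0.045 ]
[0.5244 0.2483 0.045 ]
[[-0.914  0.406 -0.001]
 [ 0.406  0.914 -0.001]
 [ 0.    -0.001 -1.   ]] 0.1
```

Heights agree with the spec: rod top 0.141 (expect 0.142), fuse top 0.092, base top 0.065. The stand hole is near (0.488,0.217). I move above the rod.

Emit:
jog_arm(
  plan=[
    [1, [50, -60, 0], [0, 0, 0]],
    [1, [90, -110, 0], [0, 0, 0]],
    [1, [125, -165, -10], [0, 0, 0]],
    [1, [160, -220, -20], [0, 0, 0]],
    [1, [190, -275, -30], [0, 0, 0]],
  ],
)

```text
clock: 0.72
tool_pos: [0.432, 0.3155, 0.2145]
tcp_rot: [-0.651, -3.073, 0.002]
force: [0.5, -0.2, -0.2]
gripper_width: 1.0
```

Emit:
jog_arm(
  plan=[
    [1, [30, -50, -5], [0, 0, 0]],
    [1, [55, -95, -10], [0, 0, 0]],
    [1, [57, -99, -10], [0, 0, 0]],
    [1, [57, -99, -10], [0, 0, 0]],
  ],
)

```text
clock: 1.23
tool_pos: [0.4888, 0.2165, 0.2043]
tcp_rot: [-0.653, -3.072, 0.002]
force: [0.1, 0.1, -1.5]
gripper_width: 1.002
```

Run:
```python
from h import *
c=camera("wrist");cv2.imwrite("pics/w1.png",c["img"]);np.savez("w1.npz",**c);print(monitor.get_obs()["tool_pos"], proj(c,[.489,.2165,.142]),proj(c,[.4885,.218,.045]))
```

```text
[0.4886143  0.21709327 0.20446206] [315.07332812 276.67208991] [316.84364614 235.21467215]
```

View pics/w1.png

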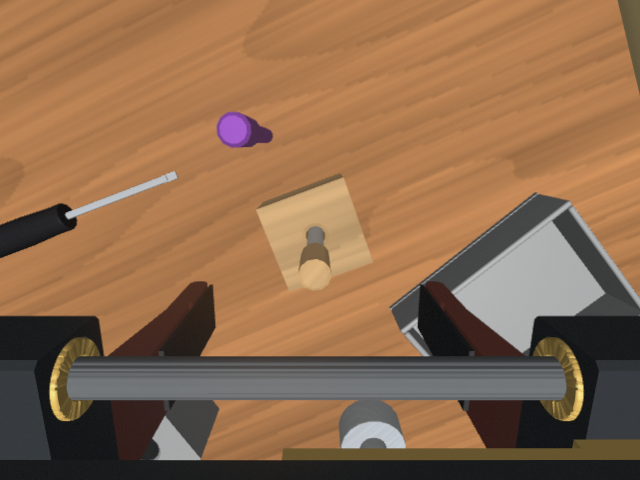

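The wrist view shows the rod top at (316,275), against a predicted (315,277). The position is confirmed, so I descend and grasp.

Emit:
jog_arm(
  plan=[
    [1, [0, 0, -40], [0, 0, 0]],
    [1, [0, 0, -75], [0, 0, 0]],
    [1, [0, 0, -81], [0, 0, 0]],
    [1, [0, 0, -81], [0, 0, 0]],
    [-0.2, [0, 0, -81], [0, 0, 0]],
  ],
  squeeze=12,
)

```text
clock: 1.9
tool_pos: [0.4893, 0.2179, 0.1248]
tcp_rot: [0.65, 3.072, 0.0]
force: [-0.6, -0.5, -0.3]
gripper_width: 0.922
```

Emit:
jog_arm(
  plan=[
    [-1, [0, 0, 0], [0, 0, 0]],
    [-1, [0, 0, 0], [0, 0, 0]],
    [-1, [0, 0, 0], [0, 0, 0]],
    [-1, [0, 0, 0], [0, 0, 0]],
  ],
)

```text
clock: 2.4
tool_pos: [0.4894, 0.2178, 0.1249]
tcp_rot: [0.65, 3.072, 0.0]
force: [0.2, 0.2, 0.1]
gripper_width: 0.469
```

Emit:
jog_arm(
  plan=[
    [-1, [0, 0, 0], [0, 0, 0]],
    [-1, [0, 0, 0], [0, 0, 0]],
    [-1, [0, 0, 0], [0, 0, 0]],
    [-1, [0, 0, 0], [0, 0, 0]],
  ],
)

```text
clock: 2.9
tool_pos: [0.4893, 0.2177, 0.1248]
tcp_rot: [0.65, 3.072, 0.0]
force: [0.2, -0.1, 0.5]
gripper_width: 0.198
```

```bash
python3 -c "
from h import *
o=monitor.get_obs();print(o['tool_pos'],o['force'],o['gripper_width'],o['clock'])"
```

```text
[0.48928186 0.21772952 0.12483703] [ 0.1561233  -0.14619795  0.48953404] 0.19773644365301749 2.9
```

Emit:
jog_arm(
  plan=[
    [-1, [0, 0, 25], [0, 0, 0]],
    [-1, [0, 0, 60], [0, 0, 0]],
    [-1, [0, 0, 90], [0, 0, 0]],
    [-1, [20, -40, 95], [0, 0, 0]],
    [-1, [45, -90, 95], [0, 0, 0]],
  ],
)

```text
clock: 3.52
tool_pos: [0.535, 0.1277, 0.2209]
tcp_rot: [0.646, 3.071, 0.002]
force: [0.2, 0.4, -1.2]
gripper_width: 0.198
```

Emit:
jog_arm(
  plan=[
    [-1, [25, -45, 0], [0, 0, 0]],
    [-1, [45, -85, 0], [0, 0, 0]],
    [-1, [62, -118, 0], [0, 0, 0]],
    [-1, [62, -118, 0], [0, 0, 0]],
  ],
)

```text
clock: 4.03
tool_pos: [0.5979, 0.0076, 0.2207]
tcp_rot: [0.65, 3.07, 0.002]
force: [0.2, -0.0, -1.0]
gripper_width: 0.204
```

Run:
```python
from h import *
o=monitor.get_obs();print(o["clock"],o["tool_pos"],o["force"],o["gripper_width"])
ims=[]
for n in ("scene","side"):
    c=camera(n);np.savez(n+"1.npz",**c);x,y=proj(c,o["tool_pos"]-[0,0,.09]);x,y=int(x)-60,int(y)-60;print(n,x,y)
    ims.append(cv2.resize(c["img"][y:y+120,x:x+100],(400,480),interpolation=cv2.INTER_CUBIC))
    print(proj(c,o["tool_pos"]-[0,0,.118]),proj(c,[.5922,.0139,.066]))
cv2.imwrite("pics/a1.png",np.hstack(ims))
```

```text
4.025 [0.59786489 0.00758597 0.22068609] [ 0.1645104  -0.02124929 -0.96220119] 0.20448741371559145
scene 275 139
[334.97989933 212.42618422] [334.30346328 225.99578351]
side 265 164
[326.08962267 235.69571075] [328.61500061 252.96446074]
```

View pics/a1.png

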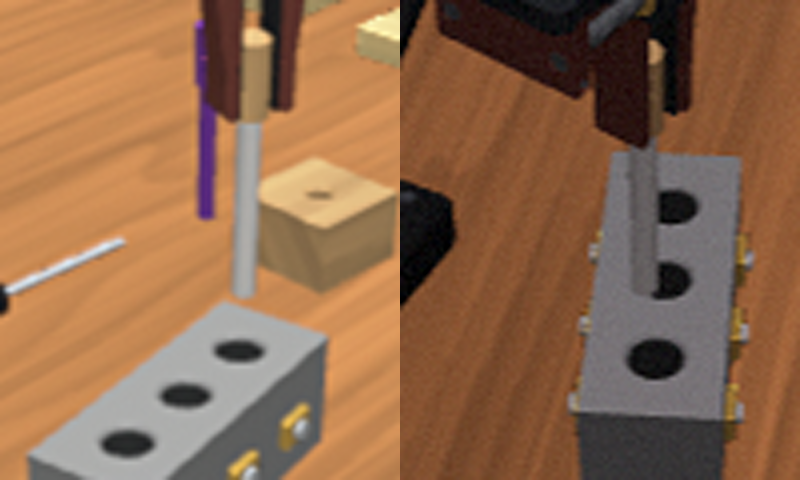

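The tip hangs under the TCP to within about 1 mm: scene (335.7,212) and side (326.2,236). I shift -6/+6 mm and lower to just above the highest stub level.

Emit:
jog_arm(
  plan=[
    [-1, [-6, 6, 0], [0, 0, 0]],
    [-1, [-6, 6, -20], [0, 0, 0]],
    [-1, [-6, 6, -42], [0, 0, 0]],
    [-1, [-6, 6, -57], [0, 0, 0]],
    [-1, [-6, 6, -57], [0, 0, 0]],
  ],
)

```text
clock: 4.75
tool_pos: [0.5895, 0.0165, 0.1625]
tcp_rot: [-0.646, -3.074, -0.001]
force: [1.2, 0.3, 0.3]
gripper_width: 0.2
```

Emit:
jog_arm(
  plan=[
    [-1, [0, 0, -2], [0, 0, 0]],
    [-1, [0, 0, -4], [0, 0, 0]],
    [-1, [0, 0, -6], [0, 0, 0]],
    [-1, [0, 0, -7], [0, 0, 0]],
    [-1, [0, 0, -7], [0, 0, 0]],
  ],
)

```text
clock: 5.38
tool_pos: [0.5895, 0.0165, 0.1555]
tcp_rot: [-0.646, -3.074, -0.001]
force: [-0.1, 0.2, -1.0]
gripper_width: 0.2
```

Emit:
jog_arm(
  plan=[
    [-1, [2, -2, -2], [0, 0, 0]],
    [-1, [2, -2, -4], [0, 0, 0]],
    [-1, [2, -2, -6], [0, 0, 0]],
    [-1, [2, -2, -7.5], [0, 0, 0]],
    [-1, [2, -2, -7.5], [0, 0, 0]],
  ],
)

```text
clock: 6.0
tool_pos: [0.5914, 0.0145, 0.1478]
tcp_rot: [-0.646, -3.074, -0.001]
force: [1.2, -0.0, 0.2]
gripper_width: 0.199
```

Emit:
jog_arm(
  plan=[
    [-1, [0, 0, -1], [0, 0, 0]],
    [-1, [0, 0, -1], [0, 0, 0]],
  ],
)

```text
clock: 6.25
tool_pos: [0.5913, 0.0145, 0.1468]
tcp_rot: [-0.646, -3.074, -0.001]
force: [-0.4, -0.4, -0.4]
gripper_width: 0.198
```

Emit:
jog_arm(
  plan=[
    [-1, [0, 0, -1], [0, 0, 0]],
    [-1, [0, 0, -1], [0, 0, 0]],
  ],
)

```text
clock: 6.5
tool_pos: [0.5912, 0.0145, 0.1457]
tcp_rot: [-0.646, -3.074, -0.001]
force: [0.7, 0.7, -0.5]
gripper_width: 0.202
```

Emit:
jog_arm(
  plan=[
    [-1, [0, 0, -2], [0, 0, 0]],
    [-1, [0, 0, -4], [0, 0, 0]],
    [-1, [0, 0, -6], [0, 0, 0]],
    [-1, [0, 0, -8.5], [0, 0, 0]],
    [-1, [0, 0, -8.5], [0, 0, 0]],
  ],
)

```text
clock: 7.12
tool_pos: [0.5911, 0.0145, 0.1369]
tcp_rot: [-0.646, -3.073, -0.001]
force: [0.3, -0.0, -0.9]
gripper_width: 0.203
```

Emit:
jog_arm(
  plan=[
    [-1, [0, 0, -1.5], [0, 0, 0]],
    [-1, [0, 0, -3], [0, 0, 0]],
    [-1, [0, 0, -4], [0, 0, 0]],
    [-1, [0, 0, -4], [0, 0, 0]],
  ],
)

```text
clock: 7.62
tool_pos: [0.5912, 0.0145, 0.1331]
tcp_rot: [-0.646, -3.073, -0.001]
force: [0.6, -0.1, 1.4]
gripper_width: 0.196
```

Emit:
jog_arm(
  plan=[
    [-1, [0, 0, -0.8], [0, 0, 0]],
    [-1, [0, 0, -0.8], [0, 0, 0]],
  ],
)

```text
clock: 7.88
tool_pos: [0.5914, 0.0145, 0.1325]
tcp_rot: [-0.646, -3.074, -0.001]
force: [-0.4, 0.3, 2.2]
gripper_width: 0.206
```

Emit:
jog_arm(
  plan=[
    [-1, [0, 0, 5], [0, 0, 0]],
    [-1, [0, 0, 35], [0, 0, 0]],
    [-1, [0, 0, 70], [0, 0, 0]],
    [-1, [4, -25, 70], [0, 0, 0]],
    [-1, [8, -50, 70], [0, 0, 0]],
  ],
)

```text
clock: 8.5
tool_pos: [0.5996, -0.0359, 0.2033]
tcp_rot: [0.645, 3.074, 0.001]
force: [0.1, 0.6, -0.5]
gripper_width: 0.201
```

Well a: contact at the clear-well level (TCP 0.134, tip 0.016), with force rising by about 3 N. On to b.

Emit:
jog_arm(
  plan=[
    [-1, [0, 0, -20], [0, 0, 0]],
    [-1, [0, 0, -38], [0, 0, 0]],
    [-1, [0, 0, -41], [0, 0, 0]],
    [-1, [0, 0, -41], [0, 0, 0]],
  ],
)

```text
clock: 9.0
tool_pos: [0.5996, -0.0355, 0.1621]
tcp_rot: [-0.644, -3.075, -0.001]
force: [0.4, -0.2, -1.1]
gripper_width: 0.205
```

Emit:
jog_arm(
  plan=[
    [-1, [0, 0, -1], [0, 0, 0]],
    [-1, [0, 0, -2], [0, 0, 0]],
    [-1, [0, 0, -3], [0, 0, 0]],
    [-1, [0, 0, -4], [0, 0, 0]],
    [-1, [0, 0, -4], [0, 0, 0]],
  ],
)

```text
clock: 9.62
tool_pos: [0.5995, -0.0355, 0.158]
tcp_rot: [-0.644, -3.075, -0.001]
force: [-0.9, -0.2, -0.7]
gripper_width: 0.201
```

Emit:
jog_arm(
  plan=[
    [-1, [0, 0, -0.7], [0, 0, 0]],
    [-1, [0, 0, -1.5], [0, 0, 0]],
    [-1, [0, 0, -1.5], [0, 0, 0]],
  ],
)

```text
clock: 10.0
tool_pos: [0.5994, -0.0355, 0.1564]
tcp_rot: [-0.644, -3.074, -0.001]
force: [-0.2, -0.0, -0.4]
gripper_width: 0.201
```

```bash
python3 -c "
from h import *
o=monitor.get_obs();print(o['tool_pos'],o['force'],o['torque'],o['clock'])"
```

```text
[ 0.59943375 -0.03553329  0.15642818] [-0.17409436 -0.03038462 -0.43373066] [ 0.00655753  0.01866669 -0.01949817] 10.0
```

Emit:
jog_arm(
  plan=[
    [-1, [0, 0, -1.5], [0, 0, 0]],
    [-1, [0, 0, -3], [0, 0, 0]],
    [-1, [0, 0, -4.5], [0, 0, 0]],
    [-1, [0, 0, -6.4], [0, 0, 0]],
    [-1, [0, 0, -6.4], [0, 0, 0]],
  ],
)

```text
clock: 10.62
tool_pos: [0.5993, -0.0355, 0.1498]
tcp_rot: [-0.644, -3.074, -0.001]
force: [0.2, -0.1, -0.3]
gripper_width: 0.203
```

Emit:
jog_arm(
  plan=[
    [-1, [0, 0, -0.8], [0, 0, 0]],
    [-1, [0, 0, -1.5], [0, 0, 0]],
    [-1, [0, 0, -1.5], [0, 0, 0]],
  ],
)

```text
clock: 11.0
tool_pos: [0.5994, -0.0355, 0.1484]
tcp_rot: [-0.644, -3.074, -0.001]
force: [-0.8, -0.6, 0.9]
gripper_width: 0.202
```

Possible contact near the 15 mm stub level, so I press a little more.

Emit:
jog_arm(
  plan=[
    [-1, [0, 0, -0.6], [0, 0, 0]],
    [-1, [0, 0, -0.6], [0, 0, 0]],
  ],
)

```text
clock: 11.25
tool_pos: [0.5995, -0.0355, 0.1479]
tcp_rot: [-0.644, -3.074, -0.001]
force: [-0.4, -0.4, 2.6]
gripper_width: 0.204
```

Emit:
jog_arm(
  plan=[
    [-1, [0, 0, -0.4], [0, 0, 0]],
    [-1, [0, 0, -0.4], [0, 0, 0]],
  ],
)

```text
clock: 11.5
tool_pos: [0.5995, -0.0355, 0.1477]
tcp_rot: [-0.644, -3.075, -0.001]
force: [0.5, -0.4, 2.1]
gripper_width: 0.202
```

Well b: 15 mm stub felt at TCP about 0.1487, roughly 3 N. On to c, where I expect the 24 mm stub near 0.158.

Emit:
jog_arm(
  plan=[
    [-1, [0, 0, 5], [0, 0, 0]],
    [-1, [0, 0, 30], [0, 0, 0]],
    [-1, [0, 0, 55], [0, 0, 0]],
    [-1, [4, -25, 55], [0, 0, 0]],
    [-1, [7, -49, 55], [0, 0, 0]],
  ],
)

```text
clock: 12.12
tool_pos: [0.6068, -0.0849, 0.2033]
tcp_rot: [0.643, 3.074, 0.001]
force: [-0.4, 0.1, -0.3]
gripper_width: 0.199
```

Emit:
jog_arm(
  plan=[
    [-1, [0, 0, -18], [0, 0, 0]],
    [-1, [0, 0, -36], [0, 0, 0]],
    [-1, [0, 0, -41], [0, 0, 0]],
    [-1, [0, 0, -41], [0, 0, 0]],
  ],
)

```text
clock: 12.62
tool_pos: [0.6063, -0.0842, 0.1613]
tcp_rot: [-0.642, -3.074, -0.001]
force: [0.4, -0.8, 0.5]
gripper_width: 0.196
```

Emit:
jog_arm(
  plan=[
    [-1, [0, 0, -1], [0, 0, 0]],
    [-1, [0, 0, -2], [0, 0, 0]],
    [-1, [0, 0, -3.3], [0, 0, 0]],
    [-1, [0, 0, -3.3], [0, 0, 0]],
  ],
)

```text
clock: 13.12
tool_pos: [0.6063, -0.0842, 0.1581]
tcp_rot: [-0.642, -3.074, -0.001]
force: [0.6, 0.9, -0.8]
gripper_width: 0.205
```

Emit:
jog_arm(
  plan=[
    [-1, [0, 0, -0.6], [0, 0, 0]],
    [-1, [0, 0, -0.6], [0, 0, 0]],
  ],
)

```text
clock: 13.38
tool_pos: [0.6064, -0.0843, 0.1576]
tcp_rot: [-0.642, -3.074, -0.001]
force: [-0.4, 0.1, -0.3]
gripper_width: 0.201
```

Emit:
jog_arm(
  plan=[
    [-1, [0, 0, -0.6], [0, 0, 0]],
    [-1, [0, 0, -0.6], [0, 0, 0]],
  ],
)

```text
clock: 13.62
tool_pos: [0.6065, -0.0843, 0.1571]
tcp_rot: [-0.642, -3.075, -0.001]
force: [-0.7, -0.2, 1.0]
gripper_width: 0.202
```

Emit:
jog_arm(
  plan=[
    [-1, [0, 0, -0.6], [0, 0, 0]],
    [-1, [0, 0, -0.6], [0, 0, 0]],
  ],
)

```text
clock: 13.88
tool_pos: [0.6066, -0.0843, 0.1567]
tcp_rot: [-0.642, -3.075, -0.001]
force: [-0.5, 0.2, 2.2]
gripper_width: 0.203
```

Well c: 24 mm stub felt, so well a is clear. I return the rod to the stand.

Emit:
jog_arm(
  plan=[
    [-1, [0, 0, 5], [0, 0, 0]],
    [-1, [0, 0, 35], [0, 0, 0]],
    [-1, [0, 0, 62], [0, 0, 0]],
    [-1, [-20, 50, 62], [0, 0, 0]],
    [-1, [-42, 105, 62], [0, 0, 0]],
  ],
)

```text
clock: 14.5
tool_pos: [0.5645, 0.0212, 0.2193]
tcp_rot: [0.645, 3.074, 0.002]
force: [1.0, -0.4, -0.1]
gripper_width: 0.202
```

```bash
python3 -c "
from h import *
print(np.array([.4893,.2177])-monitor.get_obs()['tool_pos'][:2])"
```

```text
[-0.07516663  0.19650224]
```

Emit:
jog_arm(
  plan=[
    [-1, [-22, 55, 0], [0, 0, 0]],
    [-1, [-44, 110, 0], [0, 0, 0]],
    [-1, [-64, 165, 0], [0, 0, 0]],
    [-1, [-75, 196, 0], [0, 0, 0]],
    [-1, [-75, 196, 0], [0, 0, 0]],
  ],
)

```text
clock: 15.12
tool_pos: [0.4887, 0.2189, 0.2194]
tcp_rot: [0.64, 3.075, 0.002]
force: [-0.1, 1.0, -0.6]
gripper_width: 0.203
```

Run:
```python
from h import *
o=monitor.get_obs();print(o["clock"],o["tool_pos"],o["force"],o["gripper_width"])
ims=[]
for n in ("scene","side"):
    c=camera(n);x,y=proj(c,o["tool_pos"]-[0,0,.12]);x,y=int(x)-40,int(y)-60;print(n,x,y)
    ims.append(cv2.resize(c["img"][y:y+100,x:x+80],(400,500),interpolation=cv2.INTER_CUBIC))
    print((proj(c,o["tool_pos"]-[0,0,.118])-[x,y])*5,(proj(c,[.4893,.2177,.045])-[x,y])*5)
cv2.imwrite("pics/s1.png",np.hstack(ims))
```

```text
15.125 [0.48866337 0.21892238 0.21941823] [-0.14324117  1.01909495 -0.62118484] 0.20277200889063343
scene 316 106
[200.30510297 297.25331919] [193.71806365 403.64271709]
side 327 289
[202.59481367 300.75006619] [192.88880184 398.60103895]
```

View pics/s1.png

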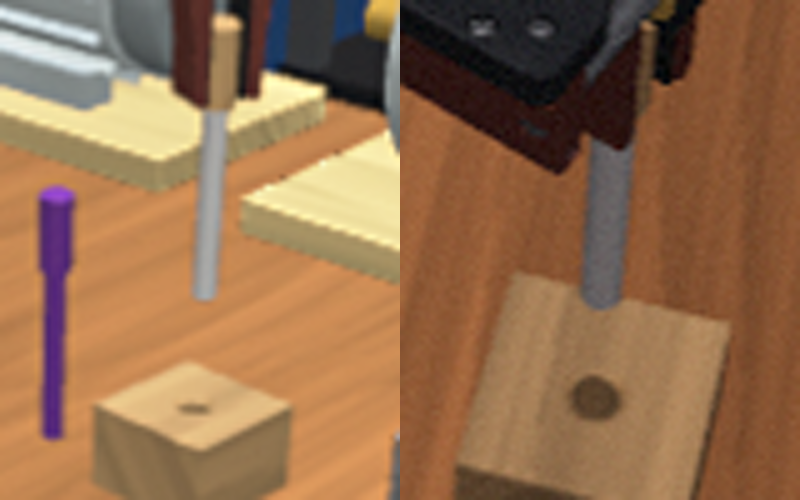

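Scene crop: tip at (205,296), hole at (193,408). Side crop: tip at (200,301), hole at (196,398).

Run:
```python
from h import *
s=dict(np.load("scene0.npz"));d=dict(np.load("side0.npz"))
f=lambda a,b:tri(s,(316+a[0]/5,106+a[1]/5),d,(327+b[0]/5,289+b[1]/5))
print(f((204.5,295.5),(200,301)),f((193.5,407.5),(196,398)))
```

```text
(array([0.48969809, 0.22009548, 0.10242123]), np.float64(0.0009151034089166994)) (array([0.48910365, 0.21678823, 0.04339253]), np.float64(0.001446715707613307))
```

Emit:
jog_arm(
  plan=[
    [-1, [0, -2, -20], [0, 0, 0]],
    [-1, [0, -2, -40], [0, 0, 0]],
    [-1, [0, -2, -50], [0, 0, 0]],
    [-1, [0, -2, -60], [0, 0, 0]],
    [-1, [0, -2, -65], [0, 0, 0]],
  ],
)

```text
clock: 15.85
tool_pos: [0.4897, 0.2146, 0.154]
tcp_rot: [0.645, 3.074, 0.001]
force: [-0.4, 0.1, -1.3]
gripper_width: 0.204
```

Emit:
jog_arm(
  plan=[
    [-1, [0, 0, -8], [0, 0, 0]],
    [-1, [0, 0, -16], [0, 0, 0]],
    [-1, [0, 0, -24], [0, 0, 0]],
    [-1, [0, 0, -28], [0, 0, 0]],
    [-1, [0, 0, -28], [0, 0, 0]],
  ],
)

```text
clock: 16.48
tool_pos: [0.4895, 0.2146, 0.1256]
tcp_rot: [0.644, 3.074, 0.001]
force: [0.1, -1.0, 0.7]
gripper_width: 0.205
```

Emit:
jog_arm(
  plan=[
    [0, [0, 0, 0], [0, 0, 0]],
    [0, [0, 0, 0], [0, 0, 0]],
    [0.2, [0, 0, 0], [0, 0, 0]],
    [0.2, [0, 0, 0], [0, 0, 0]],
    [0.2, [0, 0, 20], [0, 0, 0]],
  ],
)

```text
clock: 17.1
tool_pos: [0.4885, 0.2141, 0.1447]
tcp_rot: [-0.644, -3.073, 0.002]
force: [1.1, 0.6, -0.1]
gripper_width: 0.597
```

Emit:
jog_arm(
  plan=[
    [0.2, [0, 0, 40], [0, 0, 0]],
    [0.2, [0, -20, 70], [0, 0, 0]],
    [0.2, [0, -75, 75], [0, 0, 0]],
    [0.2, [0, -135, 75], [0, 0, 0]],
    [0.2, [0, -195, 75], [0, 0, 0]],
  ],
)

```text
clock: 17.73
tool_pos: [0.4885, 0.0176, 0.2202]
tcp_rot: [-0.643, -3.074, 0.002]
force: [0.0, 0.6, 0.8]
gripper_width: 0.599
```

Run:
```python
from h import *
o=monitor.get_obs();print(o["clock"],o["tool_pos"],o["force"],o["gripper_width"])
ims=[]
for n,(x,y) in (("scene",(316,130)),("side",(327,310))):
    c=camera(n);np.savez(n+"2.npz",**c)
    ims.append(cv2.resize(c["img"][y:y+100,x:x+80],(400,500),interpolation=cv2.INTER_CUBIC))
cv2.imwrite("pics/s2.png",np.hstack(ims))
```

```text
17.725 [0.48845454 0.01760164 0.22016326] [0.04164609 0.57636345 0.76479124] 0.5992383284986632
```

View pics/s2.png

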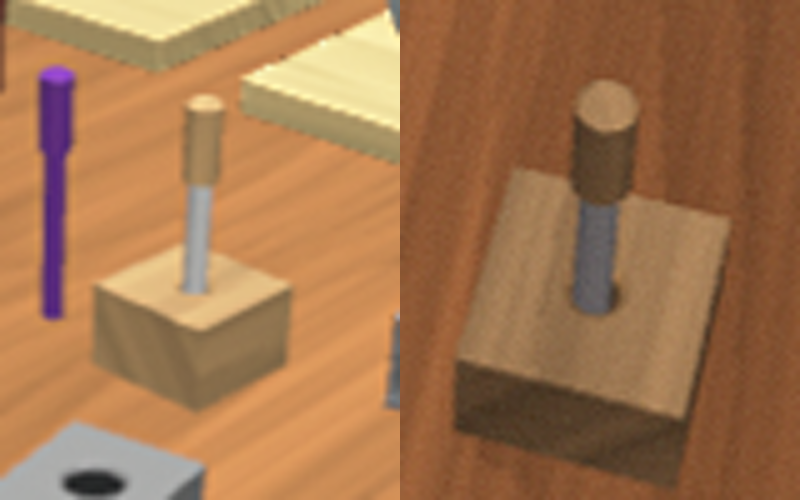

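The rod stands in its stand with its top at scene (357,150.6), as at the start. Next is the fuse.

Emit:
jog_arm(
  plan=[
    [0.2, [-12, -60, 0], [0, 0, 0]],
    [0.2, [-24, -120, -5], [0, 0, 0]],
    [0.2, [-36, -180, -10], [0, 0, 0]],
    [0.2, [-47, -240, -20], [0, 0, 0]],
    [0.2, [-56, -293, -30], [0, 0, 0]],
  ],
)

```text
clock: 18.45
tool_pos: [0.4322, -0.2798, 0.1899]
tcp_rot: [-0.653, -3.072, 0.004]
force: [0.9, 0.0, -0.2]
gripper_width: 0.601
```

Emit:
jog_arm(
  plan=[
    [0.2, [0, 0, 0], [0, 0, 0]],
    [0.2, [0, 0, 0], [0, 0, 0]],
  ],
)

```text
clock: 18.7
tool_pos: [0.4322, -0.2792, 0.1898]
tcp_rot: [-0.653, -3.072, 0.003]
force: [0.5, -0.3, -0.6]
gripper_width: 0.602
```

Run:
```python
from h import *
o=monitor.get_obs();print(o["clock"],o["tool_pos"],o["force"],o["gripper_width"])
c=camera("wrist");cv2.imwrite("pics/w2.png",c["img"]);np.savez("w2.npz",**c)
print(proj(c,[.4322,-.2778,.092]),proj(c,[.4123,-.212,.092]))
```

```text
18.7 [ 0.43220018 -0.27920055  0.18976303] [ 0.51093587 -0.28698442 -0.5694505 ] 0.6015603683663321
[317.22382049 257.49747659] [405.42039745 184.22918768]
```

View pics/w2.png

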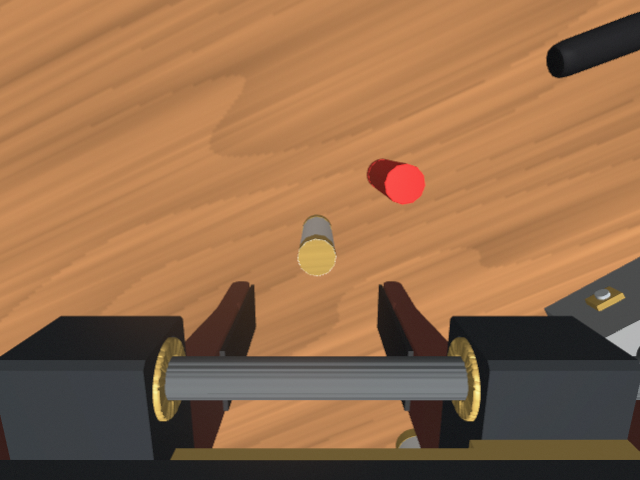

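The wrist view has the brass top at (317,257), exactly as predicted, and the red one is clear at (404,184). Descending to z about 0.077.

Emit:
jog_arm(
  plan=[
    [0.2, [0, 1, -50], [0, 0, 0]],
    [0.2, [0, 1, -95], [0, 0, 0]],
    [0.2, [0, 1, -112], [0, 0, 0]],
    [0.2, [0, 1, -112], [0, 0, 0]],
  ],
)

```text
clock: 19.25
tool_pos: [0.4325, -0.2767, 0.0776]
tcp_rot: [-0.649, -3.071, 0.002]
force: [-0.3, 0.5, 0.6]
gripper_width: 0.598
```

Emit:
jog_arm(
  plan=[
    [-1, [0, 0, 0], [0, 0, 0]],
    [-1, [0, 0, 0], [0, 0, 0]],
    [-1, [0, 0, 0], [0, 0, 0]],
    [-1, [0, 0, 0], [0, 0, 0]],
    [-1, [0, 0, 0], [0, 0, 0]],
  ],
  squeeze=15,
)

```text
clock: 19.88
tool_pos: [0.433, -0.2771, 0.0784]
tcp_rot: [-0.65, -3.072, 0.003]
force: [-1.1, 0.1, 6.5]
gripper_width: 0.267
```

Emit:
jog_arm(
  plan=[
    [-1, [0, 0, 30], [0, 0, 0]],
    [-1, [0, 0, 75], [0, 0, 0]],
    [-1, [0, 0, 105], [0, 0, 0]],
    [-1, [25, 45, 105], [0, 0, 0]],
    [-1, [55, 95, 105], [0, 0, 0]],
  ],
)

```text
clock: 20.5
tool_pos: [0.4883, -0.1818, 0.184]
tcp_rot: [-0.654, -3.073, 0.003]
force: [0.3, -0.4, -1.1]
gripper_width: 0.27
```

Emit:
jog_arm(
  plan=[
    [-1, [27, 50, 0], [0, 0, 0]],
    [-1, [54, 100, 0], [0, 0, 0]],
    [-1, [80, 148, 0], [0, 0, 0]],
    [-1, [104, 193, 0], [0, 0, 0]],
    [-1, [104, 193, 0], [0, 0, 0]],
  ],
)

```text
clock: 21.12
tool_pos: [0.5934, 0.0139, 0.1838]
tcp_rot: [0.648, 3.074, -0.002]
force: [0.3, -0.8, -1.2]
gripper_width: 0.267
```

Emit:
jog_arm(
  plan=[
    [-1, [0, 0, 0], [0, 0, 0]],
  ],
)

```text
clock: 21.25
tool_pos: [0.5925, 0.0136, 0.1833]
tcp_rot: [-0.647, -3.073, 0.003]
force: [0.1, -0.5, -1.7]
gripper_width: 0.263
```

Run:
```python
from h import *
o=monitor.get_obs();print(o["clock"],o["tool_pos"],o["force"],o["gripper_width"])
ims=[]
for n in ("scene","side"):
    c=camera(n);np.savez(n+"3.npz",**c);x,y=proj(c,o["tool_pos"]-[0,0,.09]);x,y=int(x)-40,int(y)-40;print(n,x,y)
    ims.append(cv2.resize(c["img"][y:y+80,x:x+80],(400,400),interpolation=cv2.INTER_CUBIC))
    print((proj(c,o["tool_pos"]-[0,0,.078])-[x,y])*5,(proj(c,[.5922,.0139,.066])-[x,y])*5)
cv2.imwrite("pics/b1.png",np.hstack(ims))
```

```text
21.25 [0.5925495  0.01364272 0.18333514] [ 0.05720357 -0.48324639 -1.67336048] 0.2630895141173331
scene 294 174
[204.53058316 176.2519628 ] [201.51731641 259.97891757]
side 288 202
[201.41092447 177.5056824 ] [203.07500303 254.82230369]
```

View pics/b1.png

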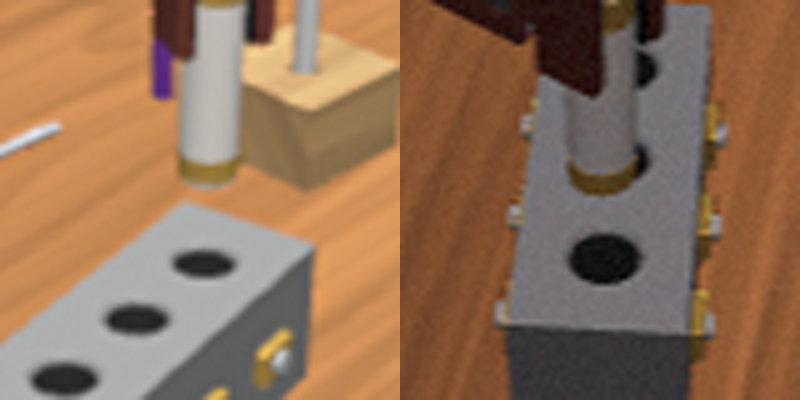

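Scene crop: fuse foot column about 208, well a centre (204,264). Side crop: foot about 602, well (605,258). Both are nearly aligned, so I measure the edges numerically.

Run:
```python
from h import *
tcp=np.array([.59255,.01364,.18334])
A=[];b=[]
for n in ("scene","side"):
    c=dict(np.load(n+"3.npz"));im=cv2.GaussianBlur(c["img"],(3,3),0).astype(float)
    P=proj(c,tcp-[0,0,.066]);r0=int(round(P[1]))   # brass band / white near foot
    ctr=[]
    for r in range(r0-8,r0-1):
        row=im[r];g=np.abs(np.diff(row,axis=0)).sum(1);x=int(P[0])
        f=lambda lo,hi:(lambda w:(np.arange(lo,hi)*w).sum()/w.sum()+.5)(g[lo:hi]**2)
        l=f(x-12,x-2);q=f(x+3,x+12);ctr.append(((l+q)/2,q-l,r))
    ctr=np.array(ctr);print(n,"fuse",ctr.round(2).tolist())
    for k,z in ((0,0),):
        pred=[np.interp(rr,[proj(c,tcp-[0,0,.08])[1],proj(c,tcp-[0,0,.03])[1]][::-1],[proj(c,tcp-[0,0,.08])[0],proj(c,tcp-[0,0,.03])[0]][::-1]) for rr in ctr[:,2]]
    df=np.median(ctr[:,0]-pred)
    Q=proj(c,[.5922,.0139,.0645]).round().astype(int);roi=c["img"][Q[1]-9:Q[1]+10,Q[0]-12:Q[0]+13].max(2)
    m=(roi<75).astype(np.uint8);ys,xs=np.nonzero(m);w=(xs.min()+xs.max())/2+Q[0]-12;M=xs.mean()+Q[0]-12
    print(" df",df,"well",w,M,ys.mean()+Q[1]-9,"pred",proj(c,[.5922,.0139,.0645]))
    dw=M-proj(c,[.5922,.0139,.0645])[0];e=df-dw
    X=tcp-[0,0,.07];J=[proj(c,X+[.001,0,0])[0]-proj(c,X)[0],proj(c,X+[0,.001,0])[0]-proj(c,X)[0]]
    # image error of (fuse - well) relative to tcp-(.5922,.0139)
    A.append(J);b.append(e)
s=np.linalg.solve(A,b);print("fuse rel tcp minus well err mm",s,"=> fuse-well mm",s+(tcp[:2]-[.5922,.0139])*1000)
```

```text
scene fuse [[335.4, 11.14, 196.0], [335.36, 11.09, 197.0], [335.37, 11.0, 198.0], [335.33, 11.0, 199.0], [335.31, 10.97, 200.0], [335.28, 10.89, 201.0], [335.24, 10.89, 202.0]]
 df 0.09771568924014673 well 330.5 333.1162790697674 227.34883720930233 pred [334.28294157 226.62258494]
side fuse [[327.72, 13.77, 225.0], [327.66, 13.96, 226.0], [327.84, 13.86, 227.0], [327.84, 13.86, 228.0], [327.88, 14.1, 229.0], [328.28, 14.59, 230.0], [328.52, 14.67, 231.0]]
 df -0.3205729369273058 well 329.0 328.56302521008405 253.31932773109241 pred [328.62125407 253.531013  ]
fuse rel tcp minus well err mm [-0.55954053  4.59626387] => fuse-well mm [-0.20954053  4.33626387]
```

The scene well mask was contaminated, so I use the earlier blob (334.2). With it the misalignment is below 1 mm. I lower to just above the mouth.

Emit:
jog_arm(
  plan=[
    [-1, [-0.5, 0, -15], [0, 0, 0]],
    [-1, [-0.5, 0, -28], [0, 0, 0]],
    [-1, [-0.5, 0, -34], [0, 0, 0]],
    [-1, [-0.5, 0, -34], [0, 0, 0]],
  ],
)

```text
clock: 21.85
tool_pos: [0.5917, 0.0129, 0.1486]
tcp_rot: [-0.65, -3.072, 0.003]
force: [-0.3, 0.5, -0.7]
gripper_width: 0.272
```

Emit:
jog_arm(
  plan=[
    [-1, [0, 0, 0], [0, 0, 0]],
  ],
)

```text
clock: 21.98
tool_pos: [0.592, 0.0129, 0.1488]
tcp_rot: [-0.65, -3.072, 0.003]
force: [-0.2, 0.5, -0.9]
gripper_width: 0.272
```

Run:
```python
from h import *
o=monitor.get_obs();print(o["clock"],o["tool_pos"],o["force"],o["gripper_width"])
ims=[]
for n in ("scene","side"):
    c=camera(n);np.savez(n+"4.npz",**c);x,y=proj(c,[.592,.014,.07]);x,y=int(x)-20,int(y)-25;print(n,x,y)
    ims.append(cv2.resize(c["img"][y:y+40,x:x+40],(400,400),interpolation=cv2.INTER_CUBIC))
cv2.imwrite("pics/b2.png",np.hstack(ims))
```

```text
21.975 [0.59196065 0.01290649 0.14883533] [-0.15349654  0.54877817 -0.86824916] 0.27243099261686105
scene 314 199
side 308 226
```

View pics/b2.png

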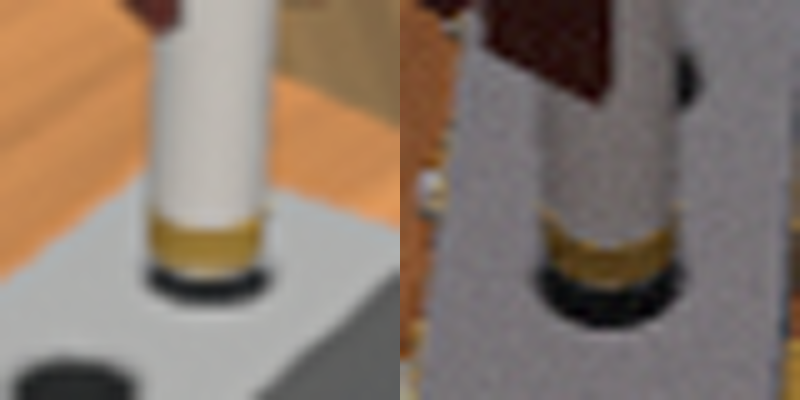

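Foot and mouth are nearly concentric: scene foot 207.5 against well 209.5 (10x zoom), side 611.5 against 611. I nudge y by +0.6 mm and enter slowly.

Emit:
jog_arm(
  plan=[
    [-1, [0, 0.6, -1.5], [0, 0, 0]],
    [-1, [0, 0.6, -3], [0, 0, 0]],
    [-1, [0, 0.6, -4], [0, 0, 0]],
    [-1, [0, 0.6, -5], [0, 0, 0]],
    [-1, [0, 0.6, -6], [0, 0, 0]],
  ],
)

```text
clock: 22.7
tool_pos: [0.5919, 0.0135, 0.1428]
tcp_rot: [-0.65, -3.072, 0.003]
force: [-0.3, -0.4, -0.5]
gripper_width: 0.271
```

Emit:
jog_arm(
  plan=[
    [-1, [0, 0, -0.8], [0, 0, 0]],
    [-1, [0, 0, -1.6], [0, 0, 0]],
    [-1, [0, 0, -2.4], [0, 0, 0]],
    [-1, [0, 0, -2.4], [0, 0, 0]],
  ],
)

```text
clock: 23.2
tool_pos: [0.5918, 0.0135, 0.1404]
tcp_rot: [-0.65, -3.072, 0.003]
force: [0.1, 0.0, -1.6]
gripper_width: 0.269
```

Emit:
jog_arm(
  plan=[
    [-1, [0, 0, -1], [0, 0, 0]],
    [-1, [0, 0, -2], [0, 0, 0]],
    [-1, [0, 0, -3], [0, 0, 0]],
    [-1, [0, 0, -4], [0, 0, 0]],
    [-1, [0, 0, -5], [0, 0, 0]],
  ],
)

```text
clock: 23.82
tool_pos: [0.5918, 0.0136, 0.1353]
tcp_rot: [-0.65, -3.072, 0.003]
force: [0.3, 0.4, -1.0]
gripper_width: 0.268
```

Emit:
jog_arm(
  plan=[
    [-1, [0, 0, -2], [0, 0, 0]],
    [-1, [0, 0, -4], [0, 0, 0]],
    [-1, [0, 0, -6], [0, 0, 0]],
    [-1, [0, 0, -8], [0, 0, 0]],
    [-1, [0, 0, -10], [0, 0, 0]],
  ],
)

```text
clock: 24.45
tool_pos: [0.5918, 0.0135, 0.1251]
tcp_rot: [-0.65, -3.072, 0.003]
force: [-0.1, 0.3, -0.3]
gripper_width: 0.268
```

Emit:
jog_arm(
  plan=[
    [-1, [0, 0, -3], [0, 0, 0]],
    [-1, [0, 0, -6], [0, 0, 0]],
    [-1, [0, 0, -9], [0, 0, 0]],
    [-1, [0, 0, -12], [0, 0, 0]],
    [-1, [0, 0, -15], [0, 0, 0]],
  ],
)

```text
clock: 25.08
tool_pos: [0.5918, 0.0135, 0.1099]
tcp_rot: [-0.649, -3.072, 0.003]
force: [-0.4, -0.2, -0.5]
gripper_width: 0.268
```

Emit:
jog_arm(
  plan=[
    [-1, [0, 0, -3], [0, 0, 0]],
    [-1, [0, 0, -6], [0, 0, 0]],
    [-1, [0, 0, -9], [0, 0, 0]],
    [-1, [0, 0, -11.5], [0, 0, 0]],
    [-1, [0, 0, -11.5], [0, 0, 0]],
  ],
)

```text
clock: 25.7
tool_pos: [0.5917, 0.0135, 0.0982]
tcp_rot: [-0.649, -3.071, 0.003]
force: [0.6, -0.8, -1.5]
gripper_width: 0.266
```

Emit:
jog_arm(
  plan=[
    [-1, [0, 0, -1], [0, 0, 0]],
    [-1, [0, 0, -2], [0, 0, 0]],
    [-1, [0, 0, -3], [0, 0, 0]],
    [-1, [0, 0, -4], [0, 0, 0]],
    [-1, [0, 0, -4], [0, 0, 0]],
  ],
)

```text
clock: 26.32
tool_pos: [0.5917, 0.0135, 0.0942]
tcp_rot: [-0.649, -3.072, 0.003]
force: [-0.0, -0.1, -0.4]
gripper_width: 0.266
```

Emit:
jog_arm(
  plan=[
    [-1, [0, 0, -0.7], [0, 0, 0]],
    [-1, [0, 0, -0.7], [0, 0, 0]],
  ],
)

```text
clock: 26.58
tool_pos: [0.5918, 0.0135, 0.0936]
tcp_rot: [-0.65, -3.072, 0.003]
force: [-0.6, -0.3, 1.9]
gripper_width: 0.271
```

Home contact is felt at the expected depth (+3 N). Releasing and retreating upward.

Emit:
jog_arm(
  plan=[
    [-0.3, [0, 0, 0], [0, 0, 0]],
    [-0.1, [0, 0, 0], [0, 0, 0]],
    [0.2, [0, 0, 0], [0, 0, 0]],
    [0.2, [0, 0, 0], [0, 0, 0]],
    [0.2, [0, 0, 0], [0, 0, 0]],
  ],
)

```text
clock: 27.2
tool_pos: [0.5918, 0.0135, 0.0936]
tcp_rot: [-0.65, -3.072, 0.003]
force: [-0.6, -1.0, 0.2]
gripper_width: 0.6
```

Emit:
jog_arm(
  plan=[
    [0.2, [0, 0, 20], [0, 0, 0]],
    [0.2, [0, 0, 60], [0, 0, 0]],
    [0.2, [0, 0, 110], [0, 0, 0]],
    [0.2, [-50, 0, 120], [0, 0, 0]],
    [0.2, [-100, -20, 120], [0, 0, 0]],
  ],
)

```text
clock: 27.82
tool_pos: [0.4918, -0.0061, 0.2162]
tcp_rot: [0.647, 3.072, -0.002]
force: [-0.6, -0.7, -0.4]
gripper_width: 0.598
```

Emit:
jog_arm(
  plan=[
    [0.2, [-50, -40, 20], [0, 0, 0]],
    [0.2, [-50, -80, 20], [0, 0, 0]],
    [0.2, [-50, -80, 20], [0, 0, 0]],
  ],
)

```text
clock: 28.2
tool_pos: [0.4419, -0.0881, 0.2382]
tcp_rot: [0.651, 3.067, -0.002]
force: [-0.1, 0.6, -0.5]
gripper_width: 0.601
```

Run:
```python
from h import *
o=monitor.get_obs();print(o["clock"],o["tool_pos"],o["force"],o["gripper_width"])
ims=[]
for n in ("scene","side"):
    c=camera(n);np.savez(n+"5.npz",**c);q=proj(c,[.592,.014,.108]);print(n,q,proj(c,[.489,.217,.142]))
    ims.append(c["img"][120:300,260:400] if n=="scene" else c["img"][190:410,285:456])
cv2.imwrite("pics/z.png",np.hstack([cv2.resize(i,(400,514),interpolation=cv2.INTER_CUBIC) for i in ims]))
```

```text
28.2 [ 0.44187792 -0.08806449  0.23815615] [-0.05556874  0.59700795 -0.51495335] 0.6012810834905599
scene [334.84633732 207.92260086] [356.59419804 149.84984467]
side [328.53382314 236.61885879] [368.81778533 331.96548006]
```

View pics/z.png

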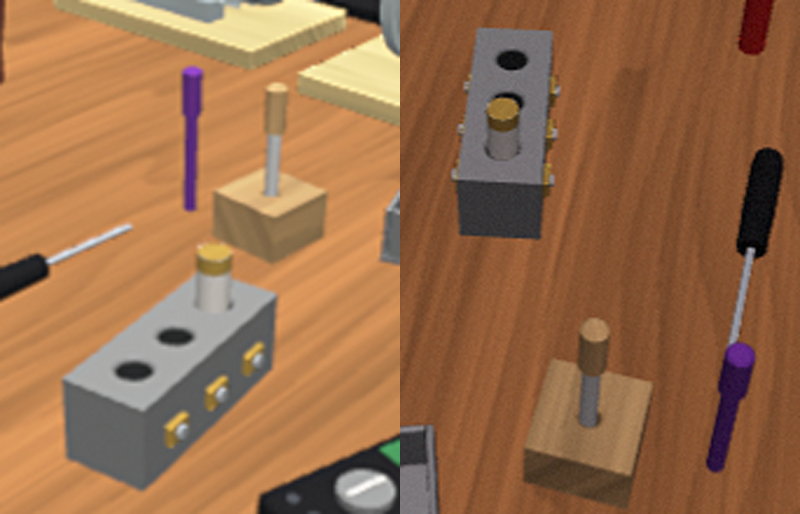

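The fuse top is at scene (334.9,208.5) and side (329,235.8), against (334.8,207.9) and (328.5,236.6) expected for fully home. The rod is upright in its stand, and the driver and purple rod have not moved. Handing in.

```bash
python3 -c "
from h import *
print(workorder.sign_off())"
```

```text
the job is handed in; nothing more can be done
None
```

The job is done and handed in at about 28 s of the 72 s allowed, with no verdict reported. The new fuse stands fully home in well a, the left one.

- **Probing:** I touched the wells in order a, b, c with roughly 3 N each. The rod reached the bare contact in a, stopped about 15 mm higher in b, and about 24 mm higher in c, so a was the clear well.
- **Rod:** It is back in its stand. In the pictures its top is within about 1 pixel of where it started, and it stands upright.
- **Fuse:** I lowered it slowly and felt about 3 N at the expected depth before letting go. In both cameras its top lies within 1 pixel (about 2 mm) of the spot computed for fully home.
- **Bystanders and gripper:** The gripper ended empty and clear of everything. The driver and the purple rod look unmoved in the last pictures. I did not measure the other bystanders, but nothing was knocked on the way.
- **Disagreements:** One numeric check of the fuse's alignment gave about 4 mm because its mask for the well was contaminated. I dropped it and used a close view instead, which showed under 1 mm. The force reading also jumped to 6.5 N as the jaws closed on the fuse at its starting spot on the bench, and was back to normal once it was lifted.

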